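Unlock the tool stand and ready the scriber awl

ROBOT

A 6-joint arm with a two-finger parallel gripper is mounted at the origin on the work surface. World frame = base frame: x ahead of the robot, y to its left, z up, the work surface at z = 0. Lengths are in m, angles in rad, forces in N, time in s.
With the tool pointing down it reaches from about 0.375 to 0.825 m from the base axis. Payload 5.5 kg.
Tool frame: the origin (TCP) lies on the centre line of the jaws, within the pads' length; the fingertips stand 25 mm ahead of it and the grasp point (between the pads) lies 6 mm ahead of it; z points along the fingers, y is the line along which they close (so a half turn about z gives the same grasp; the last joint's range is limited). The gripper opens to 85 mm and grips with 20 to 120 N. Pads are 22 mm wide; open, the fingers measure 114 mm over their backs; the gripper's body (76 mm by 85 mm) begins 54 mm behind the grasp point. The pads swing forward as they close: fully open they stand 13 mm farther back than shut.
Start: joints at [-1.318, 0.314, -0.047, 1.21, 0, 1.571], TCP at [0.15, -0.581, 0.256] pointing down, gripper open.
Joint ranges: [-2.67, 2.67], [-0.69, 1.73], [-1.03, 1.25], [-2.08, 2.16], [-1.42, 1.45], [-3.14, 3.14]. Speed limits (rad/s): [2.39, 2.39, 3.01, 3.14, 3.14, 3.14].

INTERFACE

Orientations are given as a unit quaternion [w, x, y, z].
In Python, from bench import status, cams, ctrl gives the robot as it stands.
- The arm moves only by the tool play_rows, never from a script. Its arguments are lists of equal length, an entry for each row: "jaw": the opening, from 0 (shut) to 1 (fully open); "travel": the shift along the tool's x, y, z in fractions of the full range, 1 being 1000 mm, a list of three; "spin": the turn about the tool's z in parts of the range, where 1.0 means pi rad. In form: {"jaw": [jaw, ...], "travel": [[tx, ty, tz], ...], "spin": [spin, ...]}. A call has 1 to 12 rows; each row is the pose to reach, as a shift and turn from the pose commanded when the call began, along the tool's axes at that moment; what a row does not reach only later rows make up. A row lasts 1/8 s, in which the tool goes at most 62.5 mm and 10.7 degrees, less where a joint would pass 70% of its speed; a pose out of reach is approached as far as the arm can. A call with a gripper value outside its range is refused whole. The fingers move at their own pace and stop on an object; the grip force is fixed at half the most. Time passes only in rows, so rows that repeat a pose let the fingers close. It gives the time, the measured TCP pose, the force, the opening and the grip force at its end, in the units of the state.
- status.read_state(): the state, without advancing time (a new reading comes with each control period).
- cams.read_camera(name): name is "side" or "top"; returns a dict with "color" (400x640x3 uint8, red, green, blue), "z_map" (400x640 float32, m along the optical axis (not along the pixel's ray), 0 where there is no reading), "vfov" (degrees; the focal length in pixels is half the picture's height over the tangent of half this angle, whatever the lens; pixels are square), "cx", "cy" (the principal point, pixels), "view" (4x4, takes a point from world to camera coordinates). Camera axes: x right, y up, looking along -z (the intrinsics and any distortion apply to the point x, -y, -z); pixel columns grow to the right and rows downward; lengths in m; the calibration is good to about 2 mm. A picture is of the moment at which its call begins.
- ctrl.close_job(): hands the job in; it is judged then, once.
The state is a dict: "t": time; "joints": joint angles; "qd": joint speeds; "joint_torque": joint torques, N m; "ee_pos": TCP position; "orientation": TCP orientation; "wrist_force": force on the tool from outside, world axes, zero at the start; "wrist_torque": the same for the moment, N m; "grip_width": finger opening in m; "gripper_force": force on a finger pad.
Only numpy, scipy, OpenCV 4.12 (cv2) and the standard library are available. Lean on these libraries where they do the work, as an engineer would, in place of code of your own. Each camera call takes 0.05 s, during which the arm holds its last target. There are 200 camera calls.

TASK

Take the key from its rest, push it fully into the lock on the wooden tool stand and turn it clockwise (seen from above) a quarter turn to its stop, which swings the steel latch off the awl; leave the key in the lock. Then draw the awl out of the stand and hold it slanted, about halfway between upright and level with its point downwards, the point a few centimetres above the middle of the stone slab; finish while still holding it there, still and touching nothing else. Leave the two punches in the stand and everything else on the bench undisturbed.

Things in the scene. Friction and masses are not known exactly. Their poses are not given: they have to be found in the camera images.
- stand: fixed wooden tool stand, a block 90 (x) x 240 (y) x 45 high; origin at the centre of its underside, z up. On its top, all at x = 0 in its frame: the lock at y = +70 mm and the awl's hole at y = -25 mm. Two more holes at y = -95 mm, x = +-20 mm hold the punches. Holes are 12.5 mm wide, 40 deep
- lock (a joint): turn of the lock cylinder, rad: 0 = locked, latch pointing along the stand's -y over the awl's flange; grows clockwise seen from above to a stop at 1.6 (latch along the stand's -x). Starts at 0 to 0.15. Friction about 0.06 N m; stays where left. The latch is a flat bar 14 wide, 6 thick, top 14 above the stand's top, reaching 84 mm from the axis
- lock_mouth (a point): centre of the slot's mouth on top of the lock cylinder (48 in diameter), 75 mm above the bench, on the turning axis; turns with the lock, latch along this frame's -y. The slot is 8.5 (along this frame's x) x 16.5 (along its y), 28 deep, edges slightly chamfered
- key: loose key (60 g) standing upright, blade down, in the rest. Origin at the underside of its shoulder, z up the key. Below: steel blade 6 (x) x 14 (y), 26 long. Above: shoulder 14 x 22 x 6 high, then a black bow to grip, 10 (x) x 30 (y), from 6 to 50 mm up. Fully home, the shoulder lies on the lock's face. Half a turn about z makes no difference
- key_grip (a point): middle of the key's bow, 30 mm above the key's origin, same axes
- key_tip (a point): end of the key's blade, 26 mm below the key's origin, same axes
- rest: fixed wooden key rest, 50 x 50 x 34 high, with a slot in its top that the blade stands in, 8.5 (x) x 16.5 (y); origin at the centre of its underside; key axes lie along its axes
- awl: loose scriber awl (0.10 to 0.17 kg) upright, point down, in the stand's middle hole. Origin at the underside of its flange, on the stand's top, 45 mm above the bench; z from point to handle. Below: shank 9 in diameter, point 38 mm down. Above: flange 44 in diameter, 6 high; neck 16 in diameter up to 26; wooden handle 22 (x) x 26 (y) from 26 to 100. x, y start along the stand's
- awl_grip (a point): point on the awl's axis in the handle, 70 mm above the awl's origin, same axes
- awl_tip (a point): the awl's point, 38 mm below its origin, same axes
- slab: fixed stone slab 140 (x) x 180 (y) x 30 high; origin at the centre of its underside
- slab_top (a point): centre of the slab's top face, 30 mm above the bench
- punch0: bystander: steel punch, 15 in diameter, standing 42 mm out of the stand's top at its x = -20, y = -95 mm; origin at the stand's top
- punch1: bystander: steel punch like punch0, at the stand's x = +20, y = -95 mm
- jar_a: bystander: amber dye jar with a black cap, 44 in diameter, 60 high; origin at the centre of its underside
- jar_b: bystander: amber dye jar like jar_a
- bottle: bystander: white bottle, 64 in diameter, 170 high; origin at the centre of its underside
- mallet: bystander: hammer lying flat beyond the slab; origin under its middle, x along it
- sander: bystander: cork sanding block 60 x 100 x 28 high; origin at the centre of its underside
- driver: bystander: screwdriver lying near the robot on its right; origin under its middle, x along it
There are look-alikes about, which are no part of the job. Leave any orange look-alike of the key alone.

How it is judged:
By the outcome, as a careful person would: the job done as asked, in the order asked, and still so for the second after the job is handed in, while the arm keeps its last pose, push and grip.
It also fails if it takes over 64 s, if anything falls off the work surface, if the arm or the gripper's body presses on something with over 40 N, if the wrist force passes 120 N, or if a joint passes its speed limit or range.

## Working session

There is one attempt and no reset: what is moved stays moved. The work goes in short steps, Python scripts to look and compute and a tool call to move; the robot and the scene stay as the last step left them, time stands still between calls to the robot, and variables do not carry over. Pictures are saved under pics/ and viewed, at most 10 in all, crops included, and the job is handed in when it is done.

Besides the shell and the picture viewer there is one more tool, called after "Call:" as a command line: name --pt "numbers of a row" for each row, then --argument value for the rest. play_rows: Moves the arm, as the interface text tells. Its arguments: {"type":"object","properties":{"jaw":{"type":"array"},"travel":{"type":"array"},"spin":{"type":"array"}},"required":["jaw","travel","spin"]}

```bash
ls; mkdir -p pics; cat > h.py <<'E'
import numpy as np, cv2
from bench import status, cams, ctrl
def grab(n):
    c=cams.read_camera(n); np.savez(f'{n}.npz',**c); return c
def K(c):
    f=200/np.tan(np.radians(c['vfov'])/2); return f,c['cx'],c['cy']
def cloud(c):
    f,cx,cy=K(c); z=c['z_map']; v,u=np.mgrid[:400,:640]
    P=np.stack([(u-cx)/f*z,-(v-cy)/f*z,-z,np.ones_like(z)],-1)
    W=P@np.linalg.inv(c['view']).T
    W=W[...,:3]; W[z==0]=np.nan; return W
E
python3 - <<'E'
from h import *
for n in('side','top'):
    c=grab(n); print(n,{k:(v.shape if hasattr(v,'shape') and v.size>16 else v) for k,v in c.items()})
    cv2.imwrite(f'pics/{n}0.png',c['color'][...,::-1])
print(status.read_state())
E
```

```text
pics
side {'color': (400, 640, 3), 'z_map': (400, 640), 'vfov': 54.11235134199657, 'cx': 316.67392283429547, 'cy': 200.65515581541743, 'view': array([[ 0.98194361, -0.18897423,  0.00868799, -0.57517528],
       [ 0.08668968,  0.4903248 ,  0.86721767, -0.11757583],
       [-0.16814173, -0.85080569,  0.49785342, -0.97278013],
       [ 0.        ,  0.        ,  0.        ,  1.        ]])}
top {'color': (400, 640, 3), 'z_map': (400, 640), 'vfov': 51.67290143441176, 'cx': 321.0830528741789, 'cy': 198.56665224927897, 'view': array([[-0.02561617, -0.99966889,  0.00243555, -0.03697743],
       [ 0.99796234, -0.02542987,  0.05851913, -0.56707482],
       [-0.05843782,  0.00392962,  0.99828332, -1.16214738],
       [ 0.        ,  0.        ,  0.        ,  1.        ]])}
{'t': 0.1, 'joints': array([-1.31798273e+00,  3.14155445e-01, -4.79401730e-02,  1.21021175e+00,
        1.51747757e-05,  1.57078343e+00]), 'qd': array([-0.00094364, -0.00245641,  0.00222896,  0.00141764,  0.00127545,
       -0.00014167]), 'joint_torque': array([-4.85416476e-04, -5.40765381e+01,  3.40541840e+01,  1.12161905e-02,
       -8.33976719e-05,  3.78662888e-07]), 'ee_pos': array([ 0.14996509, -0.58047394,  0.25553774]), 'orientation': array([-7.50447282e-04,  9.92020197e-01,  1.26076791e-01, -8.77168221e-05]), 'wrist_force': array([0.06833116, 0.24574395, 0.70264557]), 'wrist_torque': array([ 0.0153568 , -0.01672021, -0.00152195]), 'gripper_force': 0.0, 'grip_width': 0.0858746001627617}
```

View pics/top0.png

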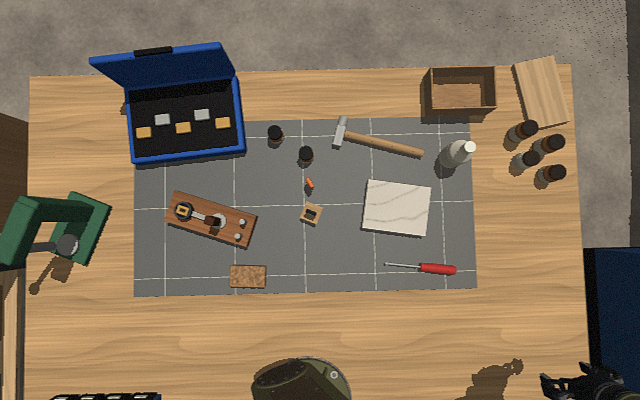

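View pics/side0.png

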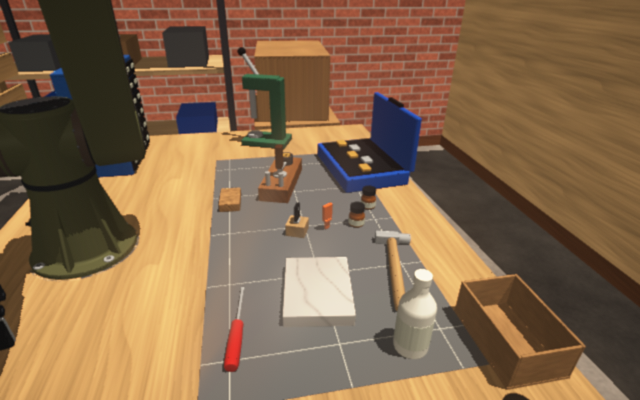

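The top view shows the stand around (210,220) with lock (183,211) and awl (213,222), the key rest at (311,214), the orange look-alike at (309,184) and the slab at (397,208). The side view shows the same things, with the rest at (297,225).

```bash
python3 - <<'E'
from h import *
T=dict(np.load('top.npz'));S=dict(np.load('side.npz'))
a=cv2.resize(T['color'][180:260,155:265],None,fx=5,fy=5,interpolation=cv2.INTER_CUBIC)
b=cv2.resize(T['color'][170:230,285:335],None,fx=5,fy=5,interpolation=cv2.INTER_CUBIC)
d=cv2.resize(S['color'][140:240,255:345],None,fx=5,fy=5,interpolation=cv2.INTER_CUBIC)
im=np.zeros((600,800,3),np.uint8); im[:400,:550]=a; im[:300,550:]=b
cv2.imwrite('pics/topc.png',im[...,::-1]); cv2.imwrite('pics/sidec.png',d[...,::-1])
for n,c in(('top',T),('side',S)):
    W=cloud(c); np.save(n+'W.npy',W)
    # objects: slab top, stand top
    for nm,(x0,x1,y0,y1),(z0,z1) in (('slab',(.40,.62,-.35,-.05),(.022,.04)),('stand',(.35,.62,.2,.55),(.04,.05)),('rest',(.42,.55,-.03,.1),(.030,.038)),('bench',(.35,.7,-.4,.5),(-.01,.01)),('lockface',(.35,.62,.2,.55),(.070,.08)),('awltop',(.35,.62,.2,.55),(.135,.155)),('keytop',(.42,.52,-.03,.1),(.05,.1))):
        m=(W[...,0]>x0)&(W[...,0]<x1)&(W[...,1]>y0)&(W[...,1]<y1)&(W[...,2]>z0)&(W[...,2]<z1)
        if m.sum()>3:
            q=W[m]; r=cv2.minAreaRect((q[:,:2]*1000).astype(np.float32))
            print(n,nm,m.sum(),q.mean(0).round(4),'medz',np.median(q[:,2]).round(4),'rect',np.round(r[0],1),np.round(r[1],1),round(r[2],1))
E
```

```text
top slab 3088 [ 0.5346 -0.2606  0.0309] medz 0.0308 rect [ 545.  -203.9] [301.8 140.4] 81.1
top stand 1521 [0.5261 0.2845 0.046 ] medz 0.046 rect [525.8 279.6] [196.6  90.2] 71.1
top rest 128 [ 0.5242 -0.0123  0.0345] medz 0.0346 rect [524.1 -11. ] [39.1 47.8] 88.4
top bench 30030 [0.5227 0.0638 0.0018] medz 0.0018 rect [525.  50.] [900. 350.] 90.0
top lockface 185 [0.5409 0.3223 0.0755] medz 0.0756 rect [537. 283.] [129.7  44.4] 84.4
top awltop 93 [0.5102 0.2331 0.1448] medz 0.1451 rect [510.7 234.2] [25.6 21.3] 69.6
side slab 3909 [ 0.5325 -0.2697  0.0302] medz 0.0303 rect [ 545.3 -204.2] [302.4 139.9] 81.0
side stand 356 [0.5338 0.2716 0.0456] medz 0.0456 rect [527.  282.5] [196.3  91.2] 71.6
side rest 80 [ 0.5239 -0.0151  0.0345] medz 0.0344 rect [524.2 -10.3] [38.7 50.1] 89.7
side bench 19482 [ 0.5147 -0.1013  0.0013] medz 0.0012 rect [525.   49.9] [899.8 350. ] 90.0
side lockface 72 [0.5382 0.3008 0.0749] medz 0.0752 rect [533.3 281.9] [133.8  34.6] 71.6
side awltop 47 [0.5096 0.2302 0.1424] medz 0.1433 rect [510.2 234. ] [27.1 21.2] 70.4
```

View pics/topc.png

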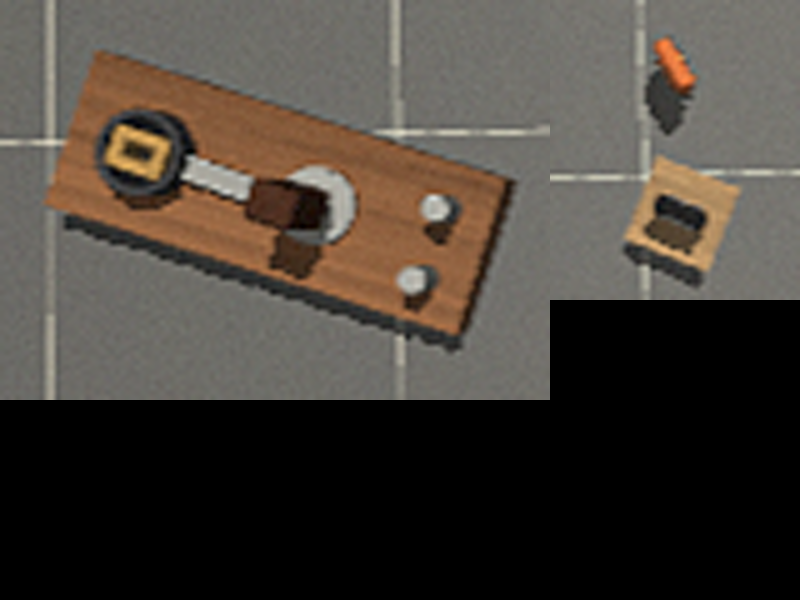

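View pics/sidec.png

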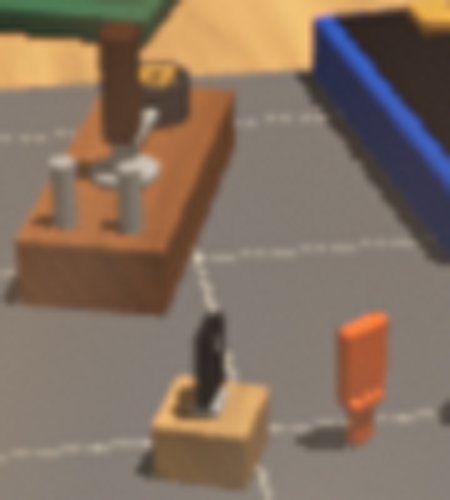

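```bash
cat > fit.py <<'E'
from h import *
def fit(W,nm,box,zr,show=True):
    x0,x1,y0,y1=box
    m=(W[...,0]>x0)&(W[...,0]<x1)&(W[...,1]>y0)&(W[...,1]<y1)&(W[...,2]>zr[0])&(W[...,2]<zr[1])
    if m.sum()<4: print(nm,'few');return
    q=W[m]; r=cv2.minAreaRect((q[:,:2]*1000).astype(np.float32))
    print(nm,m.sum(),'mean',(q.mean(0)*1000).round(1),'rect',np.round(r[0],1),np.round(r[1],1),round(r[2],1))
E
python3 - <<'E'
from fit import *
for n in('top','side'):
    W=np.load(n+'W.npy')
    print(n)
    fit(W,'slab',(.42,.66,-.35,-.12),(.024,.04))
    fit(W,'stand',(.35,.65,.1,.45),(.041,.0495))
    fit(W,'rest',(.44,.57,-.06,.04),(.029,.039))
    fit(W,'keytop',(.44,.57,-.06,.04),(.075,.095))
    fit(W,'keybow',(.44,.57,-.06,.04),(.05,.095))
    fit(W,'orange',(.55,.65,-.06,.04),(.02,.12))
    fit(W,'lockface',(.45,.65,.27,.40),(.068,.082))
    fit(W,'awltop',(.45,.57,.18,.28),(.137,.155))
    fit(W,'handle',(.45,.57,.18,.28),(.085,.155))
    fit(W,'latch',(.45,.57,.245,.30),(.053,.066))
    fit(W,'punches',(.4,.6,.1,.2),(.075,.095))
    # slot pixels: dark depth inside lock
    fit(W,'tall>.1 others',(.2,.8,-.5,.6),(.156,.2))
    fit(W,'green stand',(.3,.6,.4,.8),(.1,.5))
E
```

```text
top
slab 3074 mean [ 534.6 -261.2   30.9] rect [ 535.6 -263.9] [180.2 140.4] 81.1
stand 2036 mean [517.1 252.6  45.9] rect [518.5 258.4] [241.3  90.2] 71.0
rest 255 mean [527.  -23.1  34.8] rect [527.2 -23.3] [49.5 49.5] 66.9
keytop 42 mean [527.1 -23.4  83.7] rect [527.1 -23.4] [28.9  9.9] 66.6
keybow 43 mean [527.  -23.6  83.4] rect [527.1 -23.4] [28.9  9.9] 66.6
orange 72 mean [591.6 -20.   59.1] rect [586.1 -19.8] [19.7 72. ] 87.7
lockface 197 mean [541.1 323.3  75.1] rect [541.2 324.1] [46.9 43.5] 88.9
awltop 91 mean [510.3 233.3 145. ] rect [510.7 234.2] [25.5 21.3] 69.6
handle 139 mean [508.9 228.9 133. ] rect [496.3 210.1] [82.5 23.7] 59.4
latch 64 mean [526.  283.9  60. ] rect [526.2 284.9] [34.5 14. ] 68.8
punches 58 mean [487.1 167.5  87.2] rect [487.6 168.3] [14.6 54. ] 71.4
tall>.1 others 293 mean [603.  155.6 174.4] rect [615.8  80.8] [  42.7 1052.5] 7.8
green stand 3160 mean [507.  622.6 228.2] rect [500.9 642. ] [ 62.1 154.8] 67.0
side
slab 3860 mean [ 532.8 -270.6   30.2] rect [ 535.8 -263.5] [182.5 139.9] 81.0
stand 619 mean [515.5 226.4  45.5] rect [518.8 259.1] [246.2  91.2] 71.3
rest 207 mean [527.2 -28.4  34. ] rect [528.3 -22.4] [56.2 50.3] 67.7
keytop 39 mean [527.5 -26.1  81.6] rect [527.5 -23.1] [30.1 10. ] 66.7
keybow 89 mean [527.  -28.7  70.8] rect [528.  -23.6] [31.  10.3] 70.7
orange 204 mean [600.1 -23.7  50. ] rect [583.8 -23.3] [26.6 72.1] 81.7
lockface 65 mean [546.1 320.   73.9] rect [548.4 323. ] [50.6 30. ] 83.0
awltop 43 mean [510.1 230.6 143. ] rect [510.6 234.1] [26.7 21.1] 67.8
handle 174 mean [509.  225.9 118.9] rect [497.8 210.9] [80.1 24.8] 59.1
latch 18 mean [530.3 283.6  58.2] rect [524.4 274. ] [66.5 13.8] 59.8
punches 56 mean [487.5 165.7  83.5] rect [488.5 169.1] [18.7 52.3] 73.7
tall>.1 others 376 mean [ 643.  -163.4  170.2] rect [615.   80.6] [  40.5 1053.4] 7.7
green stand 1446 mean [501.9 626.8 215. ] rect [484.4 650.2] [ 79.1 200.1] 58.1
```

The top crop shows the lock with its gold slot, the latch reaching the awl's flange, two punches, and the black key in its rest. The side crop confirms the key is upright with the orange copy beside it. The two cameras agree to about 1 mm:

- **Key:** (527, -23), long axis at 66.7°, top at 84 mm
- **Lock:** (541.3, 324.2), slot at about 69°
- **Awl:** (510.6, 234.2), top at 145 mm
- **Slab:** (535.7, -263.7), long axis at 81°

The tool can only spin about the vertical, so I will pivot the awl in the jaws against the slab's edge.

Units first: turns go in shares of pi rad. So -116 degrees / 180 = -0.6444.

Call:
play_rows --jaw '[0.6, 0.6, 0.6, 0.6, 0.6, 0.6, 0.6, 0.6, 0.6, 0.6, 0.6, 0.6]' --pt "0.504 -0.445 0" --pt "0.504 -0.445 0" --pt "0.504 -0.445 0" --pt "0.504 -0.445 0" --pt "0.504 -0.445 0" --pt "0.504 -0.445 0" --pt "0.504 -0.445 0" --pt "0.504 -0.445 0" --pt "0.504 -0.445 0" --pt "0.504 -0.445 0" --pt "0.504 -0.445 0" --pt "0.504 -0.445 0" --spin '[-0.6444, -0.6444, -0.6444, -0.6444, -0.6444, -0.6444, -0.6444, -0.6444, -0.6444, -0.6444, -0.6444, -0.6444]'

```text
t: 1.6
ee_pos: [0.5279, -0.0214, 0.2556]
orientation: [-0.0, 0.417, 0.909, 0.0]
wrist_force: [-0.4, 0.1, -0.3]
grip_width: 0.0516
gripper_force: 0.0
```

```bash
cat > mv.py <<'E'
# usage: mv.py x y z psi(deg)  -> travel (m, tool axes) and spin to reach that TCP pose
import sys; from h import *; from scipy.spatial.transform import Rotation as R
s=status.read_state(); q=s['orientation']; M=R.from_quat(np.r_[q[1:],q[0]]).as_matrix()
psi=np.degrees(np.arctan2(M[1,0],M[0,0]))
print('t',round(s['t'],2),'tcp',(s['ee_pos']*1000).round(1),'psi',psi.round(2),'zax',M[:,2].round(3),'J',np.degrees(s['joints']).round(1),'F',s['wrist_force'].round(1),'T',s['wrist_torque'].round(2),'w',s['grip_width'].round(4),s['gripper_force'])
if len(sys.argv)>4:
    x,y,z,p=map(float,sys.argv[1:5])
    print('travel mm',(M.T@(np.array([x,y,z])-s['ee_pos']*1000)).round(1),'spin',round(-((p-psi+180)%360-180),1))
E
python3 mv.py 527.2 -23.3 70 -113.3
```

```text
Traceback (most recent call last):
  File "mv.py", line 5, in <module>
    print('t',round(s['t'],2),'tcp',(s['ee_pos']*1000).round(1),'psi',psi.round(2),'zax',M[:,2].round(3),'J',np.degrees(s['joints']).round(1),'F',s['wrist_force'].round(1),'T',s['wrist_torque'].round(2),'w',s['grip_width'].round(4),s['gripper_force'])
                                                                                                                                                                                                               ^^^^^^^^^^^^^^^^^^^^^
AttributeError: 'float' object has no attribute 'round'
```

```bash
sed -i "s/s\['grip_width'\].round(4)/round(s['grip_width'],4)/" mv.py; python3 mv.py 527.2 -23.3 70 -113.3
```

```text
t 1.6 tcp [527.9 -21.4 255.6] psi 130.76 zax [-0.  0. -1.] J [ -2.3  10.3 -12.7  67.    0.   46.9] F [-0.4  0.1 -0.3] T [-0.04  0.02  0.01] w 0.0516 0.0
travel mm [ -1.1  -1.7 185.6] spin -115.9
```

Converted, -116 degrees / 180 = -0.6444.

Call:
play_rows --jaw '[0.6, 0.6, 0.6, 0.6, 0.6, 0.6, 0.6, 0.6, 0.6, 0.6, 0.6, 0.6]' --pt "-0.001 -0.0015 0.03" --pt "-0.001 -0.0015 0.06" --pt "-0.001 -0.0015 0.09" --pt "-0.001 -0.0015 0.11" --pt "-0.001 -0.0015 0.12" --pt "-0.001 -0.0015 0.12" --pt "-0.001 -0.0015 0.12" --pt "-0.001 -0.0015 0.12" --pt "-0.001 -0.0015 0.12" --pt "-0.001 -0.0015 0.12" --pt "-0.001 -0.0015 0.12" --pt "-0.001 -0.0015 0.12" --spin '[-0.6444, -0.6444, -0.6444, -0.6444, -0.6444, -0.6444, -0.6444, -0.6444, -0.6444, -0.6444, -0.6444, -0.6444]'

```text
t: 3.1
ee_pos: [0.5255, -0.0267, 0.1362]
orientation: [-0.0, -0.547, 0.837, 0.0]
wrist_force: [-0.1, -0.1, -0.4]
grip_width: 0.0512
gripper_force: 0.0
```

```bash
python3 mv.py 527.2 -23.3 70 -113.3
```

```text
t 3.1 tcp [525.5 -26.7 136.2] psi -113.73 zax [-0.001 -0.    -1.   ] J [ -2.9  14.8 -23.4  51.9  -0.  -69.2] F [-0.1 -0.1 -0.4] T [-0.   -0.03  0.  ] w 0.0512 0.0
travel mm [-3.9 -0.3 66.2] spin -0.4
```

Call:
play_rows --jaw '[0.5, 0.5, 0.5, 0.5, 0.5]' --pt "-0.0035 0 0.02" --pt "-0.0035 0 0.04" --pt "-0.0035 0 0.06" --pt "-0.0035 0 0.066" --pt "-0.0035 0 0.066" --spin '[0, 0, 0, 0, 0]'

```text
t: 3.72
ee_pos: [0.5273, -0.0228, 0.0702]
orientation: [-0.0, -0.547, 0.837, 0.0]
wrist_force: [-0.9, -0.3, 0.2]
grip_width: 0.0426
gripper_force: 0.0
```

```bash
python3 mv.py 527.2 -23.3 70 -113.3
```

```text
t 3.73 tcp [527.3 -22.8  70.2] psi -113.62 zax [-0.001 -0.    -1.   ] J [ -2.5  19.  -27.5  43.5  -0.  -68.9] F [-0.9 -0.3  0.2] T [ 0.03  0.04 -0.  ] w 0.0426 0.0
travel mm [ 0.5 -0.1  0.2] spin -0.3
```

Aligned; close and lift.

Call:
play_rows --jaw '[0, 0, 0, 0, 0, 0]' --pt "0 0 0" --pt "0 0 0" --pt "0 0 0" --pt "0 0 0" --pt "0 0 0" --pt "0 0 0" --spin '[0, 0, 0, 0, 0, 0]'

```text
t: 4.47
ee_pos: [0.528, -0.0225, 0.0711]
orientation: [0.0, -0.548, 0.836, -0.0]
wrist_force: [-1.4, 0.4, 6.4]
grip_width: 0.0096
gripper_force: 59.2
```

Call:
play_rows --jaw '[0, 0, 0, 0, 0, 0]' --pt "0 0 -0.02" --pt "0 0 -0.05" --pt "0 0 -0.09" --pt "0 0 -0.12" --pt "0 0 -0.12" --pt "0 0 -0.12" --spin '[0, 0, 0, 0, 0, 0]'

```text
t: 5.22
ee_pos: [0.5272, -0.0225, 0.1896]
orientation: [-0.0, -0.548, 0.836, 0.0]
wrist_force: [0.1, -0.4, -1.1]
grip_width: 0.0097
gripper_force: 58.7
```

```bash
python3 mv.py 541.3 324.2 185 -111; python3 - <<'E'
from fit import *
c=grab('side'); W=cloud(c)
fit(W,'key in hand?',(.49,.57,-.06,.02),(.10,.17))
cv2.imwrite('pics/s1.png',cv2.resize(c['color'][120:260,220:380],None,fx=3,fy=3)[...,::-1])
E
```

```text
t 5.22 tcp [527.2 -22.5 189.6] psi -113.52 zax [-0.001  0.    -1.   ] J [ -2.4  12.4 -18.9  58.7  -0.  -68.9] F [ 0.1 -0.4 -1.1] T [ 0.   -0.06  0.01] w 0.0097 58.66138994693756
travel mm [-323.5  125.4    4.6] spin -2.5
key in hand? 64 mean [526.4 -30.7 153.8] rect [528.5 -30.4] [22.5 15.9] 20.7
```

View pics/s1.png

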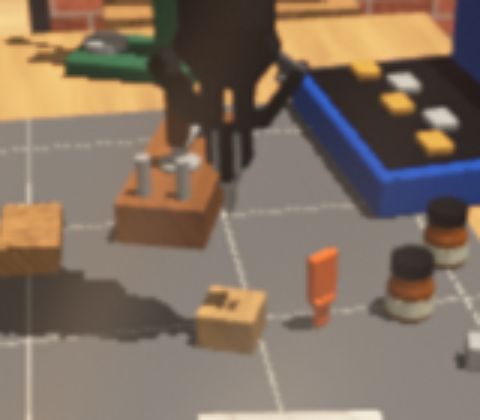

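The key is held (blade visible under the fingers at crop (228,195)) and the rest is empty. I'll raise it to clear the awl and carry it to the lock.

Converted, -2.5 degrees / 180 = -0.0139.

Call:
play_rows --jaw '[0, 0, 0, 0, 0, 0, 0, 0, 0, 0, 0]' --pt "-0.04 0.0155 -0.03" --pt "-0.1 0.039 -0.04" --pt "-0.16 0.062 -0.04" --pt "-0.22 0.085 -0.04" --pt "-0.27 0.105 -0.04" --pt "-0.31 0.12 -0.04" --pt "-0.324 0.1255 -0.03" --pt "-0.324 0.1255 0.01" --pt "-0.324 0.1255 0.03" --pt "-0.324 0.1255 0.04" --pt "-0.324 0.1255 0.04" --spin '[0, 0, 0, 0, 0, 0, 0, -0.0139, -0.0139, -0.0139, -0.0139]'

```text
t: 6.65
ee_pos: [0.5413, 0.3236, 0.1492]
orientation: [-0.001, -0.566, 0.824, 0.0]
wrist_force: [0.1, -0.3, -0.2]
grip_width: 0.0092
gripper_force: 58.6
```

```bash
python3 mv.py 541.5 324.7 130 -111; python3 - <<'E'
from fit import *
W=cloud(grab('side'))
m=(abs(W[...,0]-.5415)<.04)&(abs(W[...,1]-.3247)<.04)&(W[...,2]>.08)&(W[...,2]<.122)
print('tip region',(W[m].mean(0)*1000).round(1) if m.any() else 0,m.sum(), (W[m].min(0)*1000).round(1) if m.any() else 0)
E
```

```text
t 6.65 tcp [541.3 323.6 149.2] psi -111.06 zax [-0.002 -0.001 -1.   ] J [ 30.9  24.7  -7.3  58.1  -0.  -38.1] F [ 0.1 -0.3 -0.2] T [-0.02  0.   -0.04] w 0.0092 58.614798188209534
travel mm [-1.1  0.2 19.2] spin -0.1
tip region [541.2 318.3 105.8] 31 [533.8 311.1  85. ]
```

Call:
play_rows --jaw '[0, 0, 0, 0, 0, 0]' --pt "-0.001 0 0.006" --pt "-0.001 0 0.01" --pt "-0.001 0 0.013" --pt "-0.001 0 0.016" --pt "-0.001 0 0.018" --pt "-0.001 0 0.018" --spin '[0, 0, 0, 0, 0, 0]'

```text
t: 7.45
ee_pos: [0.5419, 0.3256, 0.132]
orientation: [-0.0, -0.566, 0.824, 0.0]
wrist_force: [-0.8, -0.1, -0.7]
grip_width: 0.0094
gripper_force: 58.6
```

```bash
python3 mv.py 541.5 324.7 112 -111
```

```text
t 7.45 tcp [541.9 325.6 132. ] psi -111.01 zax [-0.001 -0.    -1.   ] J [ 31.   25.5  -8.5  56.1   0.  -38. ] F [-0.8 -0.1 -0.7] T [0.12 0.19 0.  ] w 0.0094 58.61826002597809
travel mm [ 1.  0. 20.] spin -0.0
```

Call:
play_rows --jaw '[0, 0, 0, 0, 0, 0, 0]' --pt "0.0007 0 0.003" --pt "0.0007 0 0.007" --pt "0.0007 0 0.011" --pt "0.0007 0 0.015" --pt "0.0007 0 0.018" --pt "0.0007 0 0.021" --pt "0.0007 0 0.022" --spin '[0, 0, 0, 0, 0, 0, 0]'

```text
t: 8.32
ee_pos: [0.5418, 0.3251, 0.112]
orientation: [0.0, -0.566, 0.824, 0.0]
wrist_force: [-9.1, -1.2, 20.2]
grip_width: 0.0096
gripper_force: 61.1
```

```bash
python3 mv.py 541.5 324.7 111 -111
```

```text
t 8.32 tcp [541.8 325.1 112. ] psi -111.01 zax [ 0.     0.001 -1.   ] J [ 31.   26.4 -10.   53.6   0.  -38. ] F [-9.1 -1.2 20.2] T [-0.42  2.18  0.01] w 0.0096 61.075780391693115
travel mm [0.4 0.1 1. ] spin -0.0
```

Converted, 92 degrees / 180 = 0.5111.

Call:
play_rows --jaw '[0, 0, 0, 0, 0, 0, 0, 0, 0, 0, 0, 0]' --pt "0 0 0" --pt "0 0 0" --pt "0 0 0" --pt "0 0 0" --pt "0 0 0" --pt "0 0 0" --pt "0 0 0" --pt "0 0 0" --pt "0 0 0" --pt "0 0 0" --pt "0 0 0" --pt "0 0 0" --spin '[0.0444, 0.0889, 0.1333, 0.1778, 0.2222, 0.2667, 0.3111, 0.3556, 0.4, 0.4444, 0.4889, 0.5111]'

```text
t: 9.82
ee_pos: [0.5415, 0.3253, 0.112]
orientation: [-0.0, 0.201, 0.98, 0.001]
wrist_force: [-7.6, 0.1, 13.8]
grip_width: 0.0095
gripper_force: 60.8
```

```bash
python3 mv.py 541.5 324.7 111 159; python3 - <<'E'
from fit import *
c=grab('top');W=cloud(c)
fit(W,'latch',(.44,.56,.27,.40),(.0535,.066))
E
```

```text
t 9.82 tcp [541.5 325.3 112. ] psi 156.85 zax [-0.     0.001 -1.   ] J [ 31.   26.4 -10.   53.6   0.1  54.1] F [-7.6  0.1 13.8] T [-0.08  2.01  0.02] w 0.0095 60.83915948867798
travel mm [-0.2 -0.6  1. ] spin -2.1
latch 140 mean [494.8 330.   59.9] rect [503.4 317.5] [ 44.8 102. ] 57.0
```

Converted, 14 degrees / 180 = 0.0778.

Call:
play_rows --jaw '[0, 0, 0, 0, 0, 0]' --pt "0 0 0" --pt "0 0 0" --pt "0 0 0" --pt "0 0 0" --pt "0 0 0" --pt "0 0 0" --spin '[0.0167, 0.0333, 0.05, 0.0667, 0.0778, 0.0778]'

```text
t: 10.62
ee_pos: [0.5414, 0.3252, 0.112]
orientation: [-0.0, 0.317, 0.948, 0.0]
wrist_force: [-8.5, -1.2, 14.7]
grip_width: 0.0092
gripper_force: 60.9
```

```bash
python3 mv.py 541.5 324.7 111 145; python3 - <<'E'
from fit import *
for n in('top','side'):
    c=grab(n);W=cloud(c)
    m=(W[...,0]>.44)&(W[...,0]<.52)&(W[...,1]>.27)&(W[...,1]<.40)&(W[...,2]>.056)&(W[...,2]<.064)
    q=W[m][:,:2]*1000; l=cv2.fitLine(q.astype(np.float32),cv2.DIST_HUBER,0,.01,.01).ravel(); print(n,len(q),np.degrees(np.arctan2(-l[1],-l[0])),q.mean(0))
E
```

```text
t 10.62 tcp [541.4 325.2 112. ] psi 143.04 zax [-0.     0.001 -1.   ] J [ 31.   26.3 -10.   53.6   0.1  67.9] F [-8.5 -1.2 14.7] T [-0.13  1.96  0.31] w 0.0092 60.88295817375183
travel mm [-0.4 -0.4  1. ] spin -2.0
top 97 161.2568 [487.13593634 344.65428524]
side 32 158.59975 [485.76427274 343.7283155 ]
```

Torque rose to 0.31 N·m and the latch now lies at 159.4°, where the stop is expected. Release and rise.

Call:
play_rows --jaw '[0.5, 0.5, 0.5, 0.5, 0.5, 0.5, 0.5, 0.5]' --pt "0 0 0" --pt "0 0 0" --pt "0 0 0" --pt "0 0 0" --pt "0 0 -0.02" --pt "0 0 -0.05" --pt "0 0 -0.08" --pt "0 0 -0.09" --spin '[0, 0, 0, 0, 0, 0, 0, 0]'

```text
t: 11.72
ee_pos: [0.543, 0.3255, 0.2022]
orientation: [0.001, 0.317, 0.948, 0.001]
wrist_force: [-0.5, 0.3, 0.7]
grip_width: 0.0428
gripper_force: 0.0
```

```bash
python3 mv.py 510.6 234.2 200 161.1; python3 - <<'E'
from fit import *
for n in('top','side'):
    c=grab(n);W=cloud(c)
    fit(W,'keytop',(.51,.57,.29,.36),(.10,.135))
    fit(W,'awltop',(.45,.57,.18,.28),(.137,.155))
    fit(W,'bottle',(.6,.75,-.5,-.3),(.08,.2))
    if n=='side':cv2.imwrite('pics/s2.png',cv2.resize(c['color'][120:240,220:400],None,fx=4,fy=4)[...,::-1])
E
```

```text
t 11.72 tcp [543.  325.5 202.2] psi 142.98 zax [ 0.003  0.002 -1.   ] J [30.9 22.8 -3.  64.  -0.  68. ] F [-0.5  0.3  0.7] T [-0.03 -0.04 -0.04] w 0.0428 0.0
travel mm [-29.1 -92.4   2. ] spin -18.1
keytop 42 mean [547.2 318.4 118. ] rect [545.6 321.3] [10.7 20.6] 57.2
awltop 91 mean [510.3 233.2 145.3] rect [510.3 233.6] [25.2 21.4] 72.0
bottle 550 mean [ 673.6 -417.5  127.2] rect [ 676.9 -423.7] [63.1 57.5] 30.1
keytop 65 mean [541.8 320.9 115. ] rect [541.8 322.6] [10.6 30.3] 62.3
awltop 42 mean [509.9 230.7 143.1] rect [511.2 234.6] [28.6 21.9] 64.8
bottle 1601 mean [ 671.3 -439.7  122. ] rect [ 673.1 -434.3] [47.7 63.5] 53.7
```

View pics/s2.png

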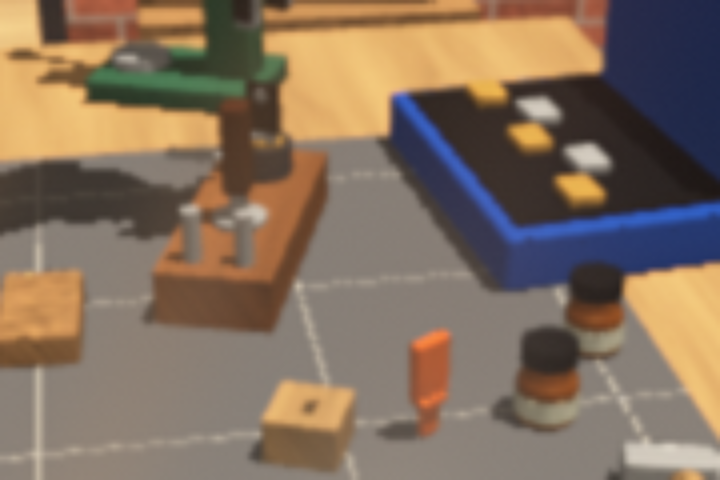

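The key stands in the lock and the latch is swung clear of the awl; the orange copy and jars are untouched. Now the awl.

Converted, -18 degrees / 180 = -0.1.

Call:
play_rows --jaw '[0.6, 0.6, 0.6, 0.6, 0.6]' --pt "-0.0145 -0.046 0" --pt "-0.029 -0.092 0" --pt "-0.029 -0.092 0" --pt "-0.029 -0.092 0" --pt "-0.029 -0.092 0" --spin '[-0.05, -0.1, -0.1, -0.1, -0.1]'

```text
t: 12.45
ee_pos: [0.51, 0.2348, 0.1998]
orientation: [-0.0, 0.165, 0.986, 0.0]
wrist_force: [-0.0, 1.1, -0.4]
grip_width: 0.0514
gripper_force: 0.0
```

```bash
python3 mv.py 510.6 234.2 121 161.1; python3 - <<'E'
from fit import *
for n in('top','side'):
    W=cloud(grab(n)); m=(W[...,0]>.51)&(W[...,0]<.57)&(W[...,1]>.29)&(W[...,1]<.36)&(W[...,2]>.10)&(W[...,2]<.15)
    q=W[m]*1000; print(n,np.sort(q[:,2])[-12:].round(1)); fit(W,'t',(.51,.57,.29,.36),(.115,.135))
E
```

```text
t 12.45 tcp [510.  234.8 199.8] psi 160.99 zax [-0.  0. -1.] J [ 24.7  15.5 -13.5  61.    0.   43.7] F [-0.   1.1 -0.4] T [ 0.01 -0.   -0.03] w 0.0514 0.0
travel mm [-0.8 -0.4 78.8] spin -0.1
top []
t few
side [123.8 123.8 124.1 124.1 124.1 124.1 124.2 124.5 124.7 125.3 125.5 125.7]
t 34 mean [541.4 321.9 121.1] rect [541.7 323.9] [13.1 27.7] 58.8
```

Key top at 124–125 mm, so it is fully home. Lower onto the awl and grip.

Call:
play_rows --jaw '[0.6, 0.6, 0.6, 0.6, 0, 0, 0, 0, 0]' --pt "-0.0005 -0.0005 0.025" --pt "-0.0005 -0.0005 0.05" --pt "-0.0005 -0.0005 0.079" --pt "-0.0005 -0.0005 0.079" --pt "-0.0005 -0.0005 0.079" --pt "-0.0005 -0.0005 0.079" --pt "-0.0005 -0.0005 0.079" --pt "-0.0005 -0.0005 0.079" --pt "-0.0005 -0.0005 0.079" --spin '[0, 0, 0, 0, 0, 0, 0, 0, 0]'

```text
t: 13.68
ee_pos: [0.5109, 0.2339, 0.1225]
orientation: [0.001, 0.165, 0.986, 0.001]
wrist_force: [-0.2, 0.7, 5.5]
grip_width: 0.0253
gripper_force: 62.7
```

Call:
play_rows --jaw '[0, 0, 0, 0, 0, 0, 0]' --pt "0 0 -0.01" --pt "0 0 -0.03" --pt "0 0 -0.06" --pt "0 0 -0.09" --pt "0 0 -0.1" --pt "0 0 -0.1" --pt "0 0 -0.1" --spin '[0, 0, 0, 0, 0, 0, 0]'

```text
t: 14.55
ee_pos: [0.5093, 0.2329, 0.2199]
orientation: [-0.001, 0.165, 0.986, -0.001]
wrist_force: [0.8, 0.2, -2.0]
grip_width: 0.0252
gripper_force: 61.9
```

```bash
python3 mv.py 550 -150 220 81; python3 - <<'E'
from fit import *
W=cloud(grab('side'))
fit(W,'awl below',(.47,.55,.19,.27),(.10,.20))
fit(W,'flange',(.47,.55,.19,.27),(.135,.16))
m=(abs(W[...,0]-.51)<.04)&(abs(W[...,1]-.234)<.03)&(W[...,2]>.095)&(W[...,2]<.2)
print('lowest',np.sort(W[m][:,2]*1000)[:6].round(1))
E
```

```text
t 14.55 tcp [509.3 232.9 219.9] psi 160.98 zax [-0.002 -0.001 -1.   ] J [ 24.6  14.8 -11.8  63.6  -0.   43.6] F [ 0.8  0.2 -2. ] T [ 0.05 -0.01  0.02] w 0.0252 61.869070529937744
travel mm [-1.633e+02 -3.488e+02  2.000e-01] spin 80.0
awl below 199 mean [508.3 226.4 161.1] rect [508.4 231.7] [40.8 42.7] 6.6
flange 85 mean [507.8 226.5 149.2] rect [508.4 231.7] [40.8 42.7] 6.6
lowest [106.1 111.7 112.6 114.1 115.9 116.4]
```

Awl drawn out and held, tip about 114 mm below the TCP. Carry it to the slab's near (+y) end.

Converted, 80 degrees / 180 = 0.4444.

Call:
play_rows --jaw '[0, 0, 0, 0, 0, 0, 0, 0, 0, 0]' --pt "-0.02 -0.04 0" --pt "-0.045 -0.09 0" --pt "-0.07 -0.142 0" --pt "-0.095 -0.193 0" --pt "-0.12 -0.244 0" --pt "-0.145 -0.295 0" --pt "-0.164 -0.333 0" --pt "-0.164 -0.333 0" --pt "-0.164 -0.333 0" --pt "-0.164 -0.333 0" --spin '[0.05, 0.1, 0.15, 0.2, 0.25, 0.3, 0.35, 0.4, 0.4444, 0.4444]'

```text
t: 15.85
ee_pos: [0.556, -0.135, 0.2202]
orientation: [-0.001, 0.76, 0.65, -0.001]
wrist_force: [0.1, -0.2, -1.8]
grip_width: 0.0253
gripper_force: 61.7
```

```bash
python3 mv.py 556 -135 120 81
```

```text
t 15.85 tcp [ 556.  -135.   220.2] psi 81.05 zax [-0.002  0.    -1.   ] J [-13.6  16.  -10.1  64.   -0.   85.3] F [ 0.1 -0.2 -1.8] T [ 0.03  0.02 -0.03] w 0.0253 61.682313680648804
travel mm [ -0.    0.2 100.2] spin 0.1
```

Call:
play_rows --jaw '[0, 0, 0, 0, 0, 0, 0, 0, 0, 0]' --pt "0 0 0.03" --pt "0 0 0.06" --pt "0 0 0.09" --pt "0 0 0.099" --pt "-0.01 0 0.099" --pt "-0.025 0 0.099" --pt "-0.035 0 0.099" --pt "-0.04 0 0.099" --pt "-0.045 0 0.099" --pt "-0.045 0 0.099" --spin '[0, 0, 0, 0, 0, 0, 0, 0, 0, 0]'

```text
t: 17.1
ee_pos: [0.5507, -0.1782, 0.123]
orientation: [-0.001, 0.76, 0.649, 0.002]
wrist_force: [1.9, 5.2, 0.3]
grip_width: 0.0256
gripper_force: 62.1
```

```bash
python3 mv.py 556 -135 120 81
```

```text
t 17.1 tcp [ 550.7 -178.2  123. ] psi 81.01 zax [ 0.003  0.004 -1.   ] J [-18.1  20.6 -17.2  52.1   0.3  80.9] F [1.9 5.2 0.3] T [ 1.52 -0.7  -0.01] w 0.0256 62.135993242263794
travel mm [43.5 -1.5  3.2] spin 0.0
```

Call:
play_rows --jaw '[0, 0, 0, 0, 0, 0, 0]' --pt "-0.007 0 0" --pt "-0.014 0 0" --pt "-0.02 0 0" --pt "-0.026 0 0" --pt "-0.032 0 0.001" --pt "-0.0375 0 0.002" --pt "-0.0375 0 0.002" --spin '[0, 0, 0, 0, 0, 0, 0]'

```text
t: 17.98
ee_pos: [0.5437, -0.215, 0.1204]
orientation: [-0.001, 0.76, 0.65, 0.002]
wrist_force: [0.6, 5.8, -0.5]
grip_width: 0.0251
gripper_force: 62.8
```

```bash
python3 mv.py; python3 - <<'E'
from fit import *
c=grab('side'); np.save('sideW.npy',cloud(c)); cv2.imwrite('pics/s3.png',cv2.resize(c['color'][150:330,220:400],None,fx=3.3,fy=3.3)[...,::-1])
E
```

```text
t 17.98 tcp [ 543.7 -215.   120.4] psi 81.01 zax [ 0.001  0.004 -1.   ] J [-21.7  21.4 -16.4  52.3   0.2  77.3] F [ 0.6  5.8 -0.5] T [ 1.65 -0.15  0.01] w 0.0251 62.80354142189026
```

View pics/s3.png

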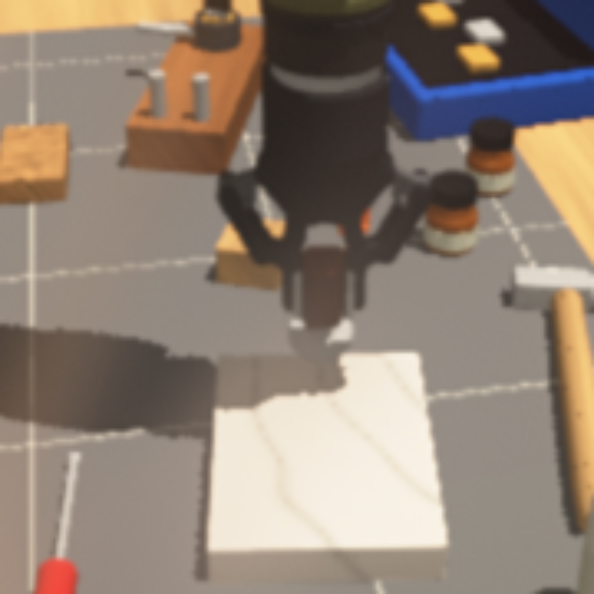

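The awl (crop (320,290)) is tilting toward the camera against the slab's far edge at only 6 N. Continue to about 45°.

Call:
play_rows --jaw '[0, 0, 0, 0, 0, 0, 0]' --pt "-0.005 0 0.002" --pt "-0.01 0 0.004" --pt "-0.015 0 0.0065" --pt "-0.02 0 0.009" --pt "-0.024 0 0.0115" --pt "-0.0265 0 0.0125" --pt "-0.0265 0 0.0125" --spin '[0, 0, 0, 0, 0, 0, 0]'

```text
t: 18.9
ee_pos: [0.5397, -0.241, 0.1081]
orientation: [-0.001, 0.76, 0.65, 0.002]
wrist_force: [-0.2, 5.6, 0.9]
grip_width: 0.0252
gripper_force: 62.9
```

```bash
python3 mv.py; python3 - <<'E'
from fit import *
c=grab('side'); W=cloud(c); np.save('sideW.npy',W)
# handle (brown) pixels: local coords p along y', w along x', z
y=np.array([.1556,.9878]); x=np.array([.9878,-.1556]); C=np.array([.5357,-.2637])
d=W[...,:2]-C; p=d@y*1000; w=d@x*1000; z=W[...,2]*1000
m=(abs(w+0)<14)&(p>-30)&(p<110)&(z>36)&(z<150)
o=np.argsort(z[m]); 
for i in o[::max(1,len(o)//40)]: print(p[m][i].round(),w[m][i].round(),z[m][i].round(),c['color'][m][i])
E
```

```text
t 18.9 tcp [ 539.7 -241.   108.1] psi 81.03 zax [ 0.001  0.004 -1.   ] J [-24.2  22.6 -16.3  51.1   0.3  74.8] F [-0.2  5.6  0.9] T [ 1.84 -0.1   0.07] w 0.0252 62.9389214515686
63.0 -5.0 37.0 [132 119 109]
56.0 -3.0 43.0 [133 120 110]
62.0 -9.0 43.0 [132 120 110]
60.0 13.0 45.0 [195 186 174]
63.0 11.0 45.0 [217 208 196]
61.0 -12.0 47.0 [122 111 102]
63.0 8.0 48.0 [215 207 193]
66.0 4.0 49.0 [148 138 127]
68.0 4.0 50.0 [137 126 116]
67.0 -3.0 51.0 [125 114 104]
61.0 2.0 58.0 [107  92  82]
48.0 14.0 73.0 [109  93  83]
41.0 3.0 76.0 [96 79 69]
36.0 5.0 83.0 [93 76 66]
32.0 -6.0 89.0 [95 79 69]
29.0 4.0 91.0 [94 77 67]
24.0 -8.0 97.0 [95 80 70]
22.0 -6.0 99.0 [96 78 69]
19.0 -2.0 104.0 [94 78 68]
15.0 -9.0 106.0 [94 78 69]
15.0 14.0 111.0 [89 74 65]
14.0 -13.0 112.0 [109  97  90]
6.0 11.0 118.0 [93 74 63]
22.0 -13.0 119.0 [86 75 68]
7.0 -7.0 120.0 [94 76 67]
5.0 5.0 121.0 [106  80  68]
7.0 -5.0 123.0 [94 76 67]
6.0 -1.0 124.0 [97 77 66]
8.0 7.0 124.0 [102  78  66]
10.0 9.0 125.0 [97 76 64]
9.0 1.0 126.0 [93 75 65]
12.0 1.0 127.0 [91 74 64]
13.0 11.0 128.0 [90 72 62]
16.0 7.0 128.0 [90 73 63]
15.0 -3.0 129.0 [91 73 64]
18.0 8.0 130.0 [88 70 61]
21.0 2.0 130.0 [90 73 63]
12.0 -13.0 131.0 [82 71 64]
22.0 -2.0 132.0 [108  94  85]
19.0 8.0 133.0 [108  94  86]
10.0 -13.0 145.0 [79 70 64]
```

Call:
play_rows --jaw '[0, 0, 0, 0]' --pt "-0.003 0 0.0005" --pt "-0.006 0 0.001" --pt "-0.009 0 0.0015" --pt "-0.009 0 0.0015" --spin '[0, 0, 0, 0]'

```text
t: 19.45
ee_pos: [0.5383, -0.2489, 0.106]
orientation: [-0.002, 0.76, 0.65, 0.003]
wrist_force: [2.0, 8.2, -2.7]
grip_width: 0.0253
gripper_force: 62.4
```

Call:
play_rows --jaw '[0, 0, 0, 0, 0, 0, 0]' --pt "0 0 -0.01" --pt "0 0 -0.03" --pt "0 0 -0.05" --pt "0 0 -0.06" --pt "0 0 -0.06" --pt "0 0 -0.06" --pt "0 0 -0.06" --spin '[0, 0, 0, 0, 0, 0, 0]'

```text
t: 20.32
ee_pos: [0.5376, -0.2513, 0.1654]
orientation: [-0.001, 0.76, 0.649, -0.0]
wrist_force: [-0.4, -0.5, -1.2]
grip_width: 0.0256
gripper_force: 62.6
```

```bash
cat > tilt.py <<'E'
from fit import *
import sys
y=np.array([.1556,.9878]); x=np.array([.9878,-.1556]); C=np.array([.5357,-.2637])
t=status.read_state()['ee_pos']; tp=((t[:2]-C)@y*1000); tz=t[2]*1000; print('tcp p,z',tp.round(1),tz.round(1))
for n in('side','top'):
    c=grab(n); W=cloud(c); np.save(n+'W.npy',W)
    d=W[...,:2]-C; p=d@y*1000-tp; w=d@x*1000-(t[:2]-C)@x*1000; z=W[...,2]*1000-tz
    m=(abs(w)<8)&(p>-30)&(p<110)&(z<25)&(z>-110)&(W[...,2]>.038)
    q=np.c_[p[m],z[m]]
    if n=='side':
        h=q[(q[:,1]<8)&(q[:,1]>-25)&(q[:,0]<40)]
        l=cv2.fitLine(h.astype(np.float32),cv2.DIST_HUBER,0,.01,.01).ravel(); print('front face tilt',np.degrees(np.arctan2(abs(l[0]),abs(l[1]))),l[2:],len(h))
        cv2.imwrite(sys.argv[1],cv2.resize(c['color'][150:330,200:400],None,fx=3.3,fy=3.3)[...,::-1])
    o=np.argsort(q[:,1]); print(n,q[o[:14]].round(0).tolist())
E
python3 mv.py; python3 tilt.py pics/s4.png
```

```text
t 20.32 tcp [ 537.6 -251.3  165.4] psi 80.98 zax [-0.001  0.001 -1.   ] J [-25.1  20.2 -11.8  58.1  -0.   74. ] F [-0.4 -0.5 -1.2] T [-0.09 -0.01 -0.03] w 0.0256 62.583149671554565
tcp p,z 12.6 165.4
front face tilt 42.7835 [-2.880341  -6.3044634] 40
side [[41.0, -67.0], [41.0, -67.0], [41.0, -67.0], [40.0, -66.0], [39.0, -65.0], [38.0, -65.0], [38.0, -65.0], [37.0, -64.0], [40.0, -63.0], [43.0, -63.0], [39.0, -63.0], [40.0, -63.0], [39.0, -63.0], [39.0, -63.0]]
top [[81.0, -81.0], [81.0, -80.0], [76.0, -74.0], [79.0, -73.0], [79.0, -72.0], [73.0, -70.0], [77.0, -70.0], [74.0, -69.0], [68.0, -68.0], [74.0, -68.0], [77.0, -67.0], [69.0, -65.0], [69.0, -64.0], [72.0, -64.0]]
```

View pics/s4.png

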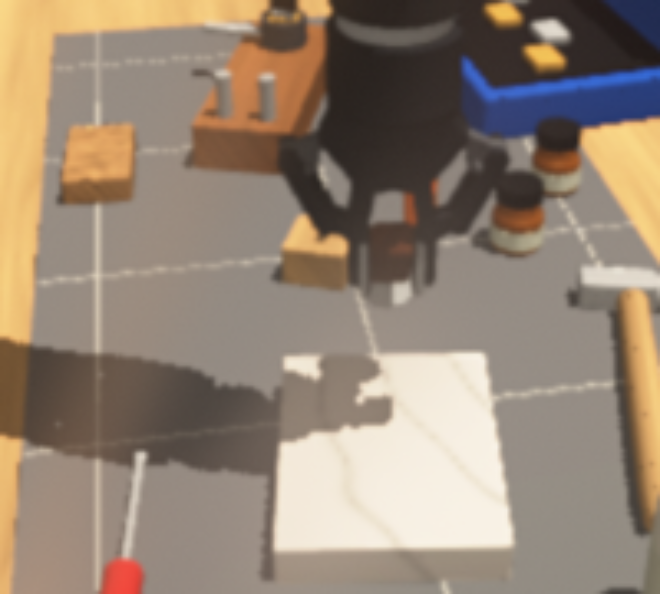

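Tilt is 42.8° and the awl is held free, with the tip about 82 mm behind and 83 mm below the TCP. Shift it so the point is over the slab's centre, about 32 mm up.

Call:
play_rows --jaw '[0, 0, 0, 0, 0, 0, 0, 0, 0, 0]' --pt "-0.015 0 0" --pt "-0.035 0 0" --pt "-0.055 0 0.005" --pt "-0.075 0 0.01" --pt "-0.088 0 0.016" --pt "-0.0945 0 0.02" --pt "-0.0945 0 0.02" --pt "-0.0945 0 0.02" --pt "-0.0945 0 0.02" --pt "-0.0945 0 0.02" --spin '[0, 0, 0, 0, 0, 0, 0, 0, 0, 0]'

```text
t: 21.68
ee_pos: [0.5236, -0.3444, 0.1466]
orientation: [0.0, 0.76, 0.65, 0.0]
wrist_force: [-0.2, 0.1, -1.0]
grip_width: 0.0252
gripper_force: 62.6
```

```bash
python3 mv.py; python3 tilt.py pics/s5.png; python3 - <<'E'
from fit import *
c=cams.read_camera('top'); cv2.imwrite('pics/t5.png',c['color'][...,::-1])
W=np.load('topW.npy')
fit(W,'keytop',(.51,.57,.29,.36),(.115,.135)); fit(W,'punches',(.4,.6,.1,.2),(.075,.095))
E
```

```text
t 21.68 tcp [ 523.6 -344.4  146.6] psi 81.02 zax [ 0. -0. -1.] J [-33.3  24.3  -8.3  57.4   0.   65.6] F [-0.2  0.1 -1. ] T [ 0.01 -0.03 -0.01] w 0.0252 62.58304238319397
tcp p,z -81.6 146.6
front face tilt 42.95561 [-0.32440442 -9.121711  ] 28
side [[42.0, -69.0], [40.0, -68.0], [40.0, -65.0], [40.0, -65.0], [36.0, -65.0], [39.0, -64.0], [38.0, -64.0], [38.0, -64.0], [38.0, -63.0], [43.0, -63.0], [40.0, -63.0], [40.0, -63.0], [37.0, -63.0], [40.0, -62.0]]
top [[79.0, -82.0], [82.0, -80.0], [80.0, -76.0], [78.0, -75.0], [76.0, -72.0], [73.0, -72.0], [72.0, -71.0], [78.0, -71.0], [73.0, -71.0], [76.0, -70.0], [76.0, -68.0], [71.0, -68.0], [74.0, -68.0], [68.0, -67.0]]
keytop 53 mean [542.3 322.5 124.1] rect [542.8 323.7] [10.9 27.5] 59.2
punches 56 mean [486.5 168.   86.7] rect [487.4 168.3] [13.9 54.3] 71.1
```

View pics/t5.png

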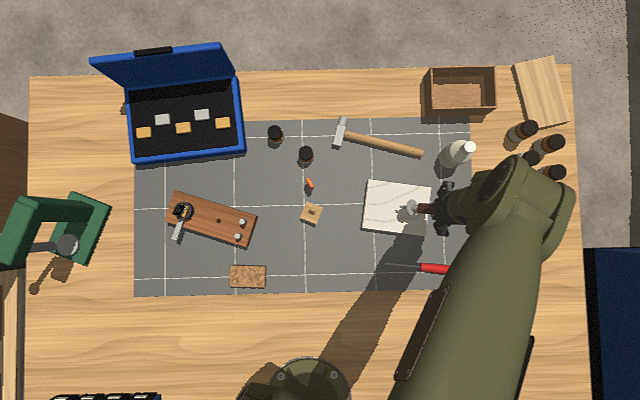

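The top view shows the awl slanted with its point over the slab's middle (about (400,208)), the latch swung to (178,232), the key in the lock and everything else in place. Quick latch check, then hand in.

```bash
python3 - <<'E'
from h import *
W=np.load('topW.npy')
m=(W[...,0]>.44)&(W[...,0]<.515)&(W[...,1]>.30)&(W[...,1]<.40)&(W[...,2]>.054)&(W[...,2]<.066)
q=W[m][:,:2].mean(0)*1000; a=np.degrees(np.arctan2(q[1]-324.2,q[0]-541.3)); print(m.sum(),q,a,'lock rad',np.radians(251.1-a))
if abs(a-159.4)<4: print(ctrl.close_job())
E
```

```text
112 [489.20022135 343.46472121] 159.7073253336951 lock rad 1.5951030851310302
the job is handed in; nothing more can be done
None
```

The job is handed in: the key is fully home in the lock and turned to its stop (about 1.595 rad), and the awl is held still at about 43°, its point about 3 cm above the middle of the slab, with nothing else seen to have moved; I got the slant by pivoting the awl in the jaws against the slab's edge (about 8 N).

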